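Return the tested pack to the divided rack

ROBOT

A 6-joint arm with a two-finger parallel gripper is mounted at the origin on a cart in front of the work surface, level with it; the furniture and walls round the work are solid. World frame = base frame: x ahead of the robot, y to its left, z up, the work surface at z = 0. Lengths are in m, angles in degrees, forces in N, time in s.
With the tool pointing down it reaches from about 0.4 to 0.825 m from the base axis. Payload 7 kg.
Tool frame: the origin (TCP) lies midway between the tips of the shut fingers; the grasp point (between the pads) lies r.grip_depth behind it (r.grip_depth is the distance from the TCP to the grasp point, in m); z points along the fingers, y is the line along which they close (so a half turn about z gives the same grasp; the last joint's range is limited). The gripper opens to 88 mm and grips with 3 to 60 N. Pads are 19 mm wide; open, the fingers measure 130 mm over their backs; the gripper's body (78 mm by 193 mm) begins 47 mm behind the grasp point.
Start: joints at [-56.259, 20.546, 0.682, 0, -70.136, -16.507], TCP at [0.2, -0.645, 0.227] pointing down, gripper open.
Joint ranges: [-176.03, 176.03], [-82.01, 121.73], [-58.28, 71.71], [-173.87, 95.51], [-174.79, -0.11], [-173.66, 173.66]. Speed limits (degrees/s): [136.94, 136.94, 172.46, 180, 180, 180].

INTERFACE

Orientations are given as [roll, pitch, yaw] about the fixed x, y, z axes, in that order (R = Rz(yaw) Ry(pitch) Rx(roll)).
In Python, from plant import r, cams gives the robot as it stands (r), with the cameras (cams).
- The arm moves only by the shell command python3 drive.py 'ROWS' [OPENING] [FORCE]. ROWS is a JSON list of rows, 1 to 12 of them, each an object with the fields d (a list: dx, dy, dz in m), turn_vec (a list: a rotation vector rx, ry, rz in degrees); a field left out counts as zero; each row is the pose to reach, as a shift and turn from the pose commanded when the command began, along the tool's axes at that moment; what a row does not reach only later rows make up. A row lasts 1/12 s, in which the tool goes at most 0.0417 m and 7.16 degrees, less where a joint would pass 70% of its speed; a pose out of reach is approached as far as the arm can. OPENING is the finger opening in m, set as the command begins (- or left out keeps the last). The fingers move at their own pace and stop on an object; FORCE is the grip in N (left out, the last holds). Time passes only in rows, so rows that do not move let the fingers close. It prints the time, the measured TCP pose, the force, the opening and the grip force at its end. Input that does not fit is refused with a message, and nothing moves.
- r.get_state(): the state, without advancing time (a new reading comes with each control period).
- cams.capture(name): name is "scene" or "top" or "wrist"; returns a dict with "frame" (384x512x3 uint8, red, green, blue), "z_map" (384x512 float32, m along the optical axis (not along the pixel's ray), 0 where there is no reading), "fx", "fy", "cx", "cy" (pixels), "cam_to_world" (4x4, takes a point from camera to world coordinates). Camera axes: x right, y down, z forward; pixel columns grow to the right and rows downward; lengths in m; the calibration is good to about 2 mm. A picture is of the moment at which its call begins.
- r.close_job(): hands the job in; it is judged then, once.
The state is a dict: "time_s": time; "joints": joint angles; "qd": joint speeds; "joint_torque": joint torques, N m; "tcp_pos": TCP position; "eef_rot": TCP orientation; "contact_force": force on the tool from outside, world axes, zero at the start; "moment": the same for the moment, N m; "gripper_width": finger opening in m; "gripper_force": force on a finger pad.
Only numpy, scipy, OpenCV 4.12 (cv2) and the standard library are available. Lean on these libraries where they do the work, as an engineer would, in place of code of your own. Each camera call takes 0.05 s, during which the arm holds its last target. There are 200 camera calls.

TASK

Put the tested battery pack (the blue one with the white label, lying next to an unlabelled one on the right of the bench) back in the black rack: standing on end with its leads up like its neighbours, on whichever side of the sliding divider has the wider gap when you start. Then slide the divider (the plate with the red knob) snugly up against the pack so that it stands straight, pushing gently (well under 40 N). The sloped rest is there for changing your grip; leave the unlabelled pack, the multimeter, the tape and the tweezers where they lie.

Things in the scene. Friction and masses are not known exactly. Their poses are not given: they have to be found in the camera images.
- pack_labelled: tested battery pack: flat blue block 75 x 52 x 9 mm, 45 to 80 g, white label on the upper face; lies flat on the right (-y) of the bench. Origin on its underside, off centre: the block spans x -15 mm (lead end, three thin leads and a plug reach about 45 mm further and touch nothing) to x +60 mm (plain foot end), y +-26 mm (width), z 0 to 9 mm (label on top).
- lead_end (a point): centre of the pack's lead-end face (52 x 9 mm), where the leads come out; axes as the pack's.
- foot_end (a point): centre of the pack's plain end face (52 x 9 mm), which is to stand on the rack's floor; axes as the pack's.
- pack_rack: black open rack, fixed, origin at the centre of its underside. Packs stand on end on its floor (6 mm up), thickness along its y, width along its x, tops 81 mm up (leads 45 mm more). Three packs at each end are fixed; the inner faces of these groups lie at y -38.5 and +38.5 mm, divider and gaps between. Side walls at x +-30 to +-33 mm, 26 mm high.
- divider (a joint): position in m along the rack's +y of the sliding divider, a metal plate 5 mm thick (y), 50 mm wide (x), top 66 mm up. The value is the gap on its -y side; the gap on its +y side is 0.072 minus the value. Range 0 to 0.072; it stays where left (friction 2.5 N). Snug on a 9 mm pack it reads about 0.009 (pack on the -y side) or 0.063 (+y side).
- divider_knob (a point): top centre of the divider's upright red knob, 16 mm thick and 28 mm high (40 to 68 mm above the bench), on a carriage on the rod in front of the rack, at rack x -64 mm and the plate's y; can be pinched from above. Axes as the rack's.
- sloped_rest: small metal rest, fixed, origin at the centre of its underside: a plate inclined 45 degrees rising to its +y, 74 mm long and only 30 mm wide (x +-15 mm), so that a pack laid lengthwise up it overhangs both sides for the fingers. A 7 mm lip at the low end stops the pack sliding down. Base plate 90 x 100 x 4 mm.
- rest_foot (a point): middle of the low end of the slope's upper face, at the lip, 22 mm above the bench, where the lower end of a resting pack lies. Axes as the rest's: up the slope is (0, 0.707, 0.707), out of it (0, -0.707, 0.707).
- pack_plain: untested battery pack: same blue block without a label, 75 x 52 x 9 mm, lying flat; stays where it is.
- multimeter: yellow handheld multimeter, 142 x 80 x 42 mm, origin under its centre; stays where it is.
- black_tape: roll of black tape, 53 mm across, 19 mm high; stays where it is.
- tweezers: steel tweezers, 126 mm long, 13 mm wide, 9 mm high; stay where they are.

How it is judged (in metres and radians):
On the way, in this order (a step that is already met when the one before it is completed fails the run):
1. the labelled pack stands in the rack, leads up, beside the divider (z of foot_end in the frame of pack_rack below 0.016 m and z of lead_end in the frame of pack_rack above 0.07 m and x of foot_end in the frame of pack_rack between -0.01 and 0.01 m and y of foot_end in the frame of pack_rack between -0.0385 and 0.0385 m), for 0.1 s.
2. the divider is closed on the pack, on the side whose gap was wider at the start (distance of divider_knob from where it was at the start of the episode above 0.023 m and ((y of foot_end in the frame of pack_rack below -0.0285 m and value of joint divider below 0.0125 m) or (y of foot_end in the frame of pack_rack above 0.0285 m and value of joint divider above 0.0595 m))), for 0.1 s.
At the end, for the whole second after the job is handed in: The labelled pack stands on the rack floor, leads up, upright to 6 degrees, on the side whose gap was wider at the start (either if they differed by under 8 mm), the divider closed on it leaving at most 12.5 mm for the 9 mm pack; pack centred in the rack to 10 mm, all released and at rest (all of step 2 and z of foot_end in the frame of pack_rack below 0.012 m and z of lead_end in the frame of pack_rack above 0.076 m and x of foot_end in the frame of pack_rack between -0.01 and 0.01 m and horizontal distance between foot_end and lead_end below 0.008 m and linear speed of pack_labelled below 0.02 m/s); the robot touches nothing.
It fails at once if the divider is pushed against the pack with more than 40 N (contact force between divider and pack_labelled above 40 N).
It fails at once if the unlabelled pack is moved more than 20 mm (distance of pack_plain from where it was at the start of the episode above 0.02 m).
It fails at once if the multimeter is moved more than 20 mm (distance of multimeter from where it was at the start of the episode above 0.02 m).
It fails at once if the tape is moved more than 20 mm (distance of black_tape from where it was at the start of the episode above 0.02 m).
It fails at once if the tweezers are moved more than 20 mm (distance of tweezers from where it was at the start of the episode above 0.02 m).
It also fails if it takes over 54 s, if anything falls off the work surface, if the arm or the gripper's body presses on something with over 40 N, if the wrist force passes 120 N, or if a joint passes its speed limit or range.

## Working session

There is one attempt and no reset: what is moved stays moved. The work goes in short steps, Python scripts to look and compute and a shell command to move; the robot and the scene stay as the last step left them, time stands still between calls to the robot, and variables do not carry over. Pictures are saved under pics/ and viewed, at most 13 in all, crops included, and the job is handed in when it is done.

```bash
ls; mkdir -p pics
python3 - <<'E'
from plant import r, cams
import cv2,numpy as np
print(r.grip_depth, r.get_state())
for n in ("scene","top"):
    c=cams.capture(n); np.savez(f"pics/{n}0.npz",**c)
    cv2.imwrite(f"pics/{n}0.png",cv2.resize(c["frame"][:,:,::-1],(800,600)))
    print(n,c["fx"],c["fy"],c["cx"],c["cy"],c["cam_to_world"])
E
```

```text
drive.py
pics
plant.py
0.0188 {'time_s': 0.0, 'joints': array([-5.62562686e+01,  2.05908277e+01,  6.33581909e-01, -2.09937424e-02,
       -7.01370557e+01, -1.65070374e+01]), 'qd': array([-0.02091629,  0.04171661, -0.01939865, -0.03163509, -0.09569568,
       -0.02508193]), 'joint_torque': array([ 7.56708178e-04, -5.82724249e+01,  2.93054527e+01,  6.99665576e+00,
        7.05490995e-03, -1.89223783e-04]), 'tcp_pos': array([ 0.19984441, -0.64421201,  0.22562535]), 'eef_rot': array([ 1.79903977e+02, -7.87479934e-03, -1.62770449e+02]), 'contact_force': array([-0.7951938 ,  0.41237918, -1.26154689]), 'moment': array([ 0.049938  , -0.00873986,  0.02759105]), 'gripper_force': 0.0, 'gripper_width': 0.08771264375571573}
scene 423.7993504072949 423.7993504072949 256.0231298161992 196.47131852427916 [[-0.75674073 -0.38043019  0.53161672  0.03466243]
 [-0.65333924  0.46770685 -0.59531349  0.47790905]
 [-0.02216556 -0.79782402 -0.60248279  0.66369211]
 [ 0.          0.          0.          1.        ]]
top 354.1623556610073 354.1623556610073 263.2094833815656 191.67003330498716 [[-0.00622973 -0.98999879  0.14093824  0.43628694]
 [-0.99995834  0.0071078   0.00572763 -0.1143971 ]
 [-0.00667211 -0.14089668 -0.99000182  0.95552033]
 [ 0.          0.          0.          1.        ]]
```

View pics/top0.png

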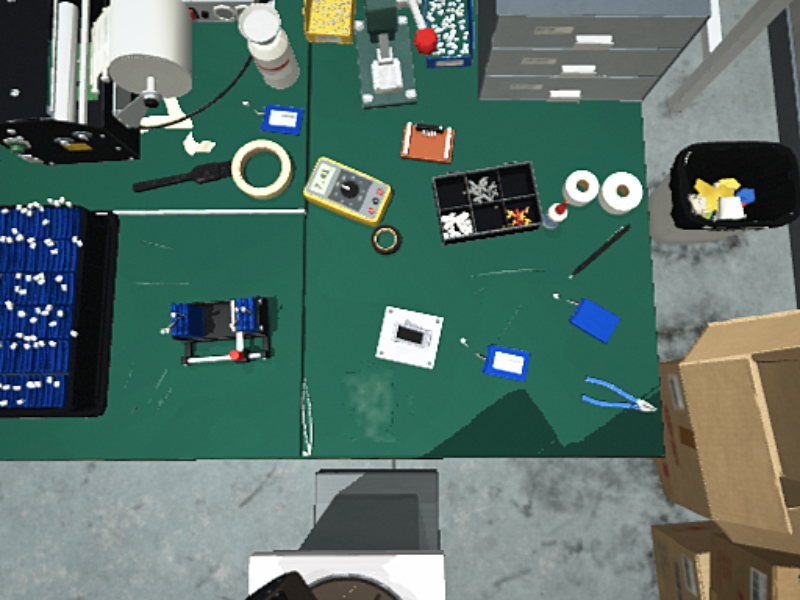

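View pics/scene0.png

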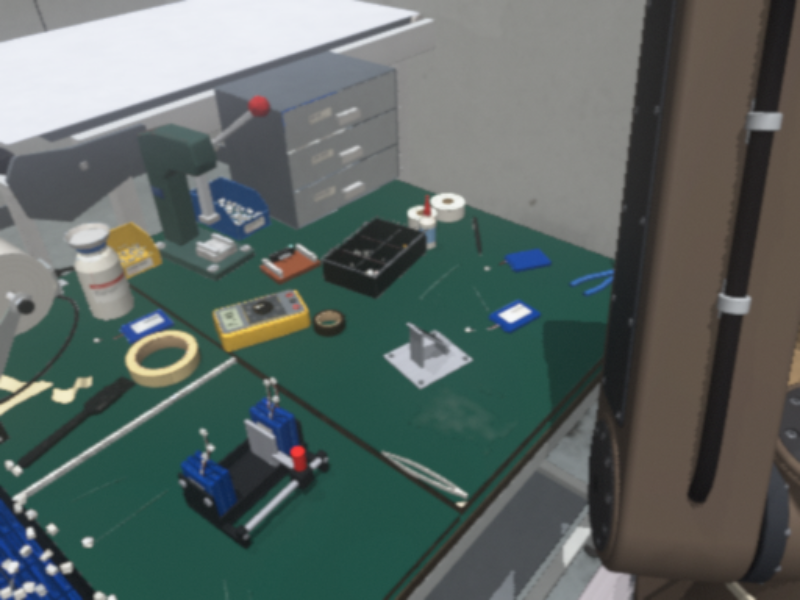

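The top view shows (in 800x600 pixels) the labelled pack at (507,362) with its leads toward (465,343), the rest at (410,337) and the rack at (217,328). The red knob is at (237,355), so the divider is near the right (-y) group and the wider gap is on the +y side. Next I'll enlarge these areas.

```bash
cat > h.py <<'E'
import numpy as np,cv2
def pw(c,u,v,z=None):
    """world point(s) of pixel; with depth map or on plane z"""
    u=np.asarray(u,float);v=np.asarray(v,float);T=c["cam_to_world"]
    d=np.stack([(u-c["cx"])/c["fx"],(v-c["cy"])/c["fy"],np.ones_like(u)],-1)
    if z is None: s=c["z_map"][v.round().astype(int),u.round().astype(int)]
    else: s=(z-T[2,3])/(d@T[2,:3])
    return (d*np.asarray(s)[...,None])@T[:3,:3].T+T[:3,3]
def proj(c,P):
    T=c["cam_to_world"];q=(np.asarray(P)-T[:3,3])@T[:3,:3]
    return np.stack([c["fx"]*q[...,0]/q[...,2]+c["cx"],c["fy"]*q[...,1]/q[...,2]+c["cy"]],-1)
E
python3 - <<'E'
from h import *
c=dict(np.load("pics/top0.npz"));f=c["frame"]
a=cv2.resize(f[188:252,232:352,::-1],None,fx=6.6,fy=6.6,interpolation=cv2.INTER_CUBIC)
b=cv2.resize(f[182:242,95:185,::-1],None,fx=8,fy=8,interpolation=cv2.INTER_CUBIC)
cv2.imwrite("pics/a.png",a);cv2.imwrite("pics/b.png",b)
hsv=cv2.cvtColor(f,cv2.COLOR_RGB2HSV)
m=((hsv[...,0]>100)&(hsv[...,0]<130)&(hsv[...,1]>120)&(hsv[...,2]>70)).astype(np.uint8)
n,l,s,ce=cv2.connectedComponentsWithStats(m)
for i in range(1,n):
    if s[i,4]>80 and s[i,1]>150:
        pts=np.argwhere(l==i)[:,::-1].astype(np.int32)
        z=np.median(pw(c,pts[:,0],pts[:,1])[:,2])
        box=cv2.boxPoints(cv2.minAreaRect(pts))
        print(s[i],z.round(4),box.round(1).tolist(),pw(c,box[:,0],box[:,1],.009).round(4).tolist())
m=((hsv[...,0]<8)|(hsv[...,0]>172))&(hsv[...,1]>150); m[:182]=0;m[242:]=0
v,u=np.nonzero(m);P=pw(c,u,v);print("red",P.round(4).tolist())
# grid of heights
v,u=np.mgrid[182:242,95:185];P=pw(c,u,v);np.save("pics/rk.npy",P)
E
```

```text
[151 190  14  23 213] 0.0744 [[149.5, 191.1999969482422], [161.3000030517578, 189.6999969482422], [164.10000610351562, 211.89999389648438], [152.3000030517578, 213.3000030517578]] [[0.5746, 0.1987, 0.009], [0.5784, 0.1668, 0.009], [0.5182, 0.1573, 0.009], [0.5145, 0.1889, 0.009]]
[364 191  33  29 537] 0.0076 [[363.20001220703125, 205.3000030517578], [373.1000061035156, 188.89999389648438], [397.3999938964844, 203.39999389648438], [387.5, 219.89999389648438]] [[0.5322, -0.3767, 0.009], [0.5766, -0.4053, 0.009], [0.5367, -0.4682, 0.009], [0.4928, -0.4394, 0.009]]
[109 194  18  22 190] 0.0745 [[109.0, 215.0], [109.0, 194.0], [126.0, 194.0], [126.0, 215.0]] [[0.5108, 0.3051, 0.009], [0.5677, 0.3082, 0.009], [0.5673, 0.2621, 0.009], [0.5105, 0.2594, 0.009]]
[  9 218  12  21 175] 0.086 [[8.899999618530273, 237.89999389648438], [11.100000381469727, 217.10000610351562], [21.200000762939453, 218.10000610351562], [19.100000381469727, 239.0]] [[0.4516, 0.5691, 0.009], [0.507, 0.5684, 0.009], [0.504, 0.5408, 0.009], [0.4486, 0.5416, 0.009]]
[308 221  31  23 333] 0.0078 [[307.5, 238.5], [311.2999
[... 1092 characters left out ...]
3], [0.4755, 0.1798, 0.0671], [0.4756, 0.1781, 0.0646], [0.4754, 0.1744, 0.0681], [0.4754, 0.1695, 0.0678], [0.4755, 0.1678, 0.0652], [0.4758, 0.1678, 0.0572], [0.4763, 0.1687, 0.0463], [0.4729, 0.1788, 0.0696], [0.473, 0.1771, 0.0674], [0.4731, 0.1707, 0.0639], [0.4732, 0.169, 0.0612], [0.4735, 0.169, 0.0532], [0.4738, 0.1692, 0.0443], [0.4743, 0.1353, 0.027], [0.4747, 0.1357, 0.0157], [0.4704, 0.1767, 0.0683], [0.4704, 0.1739, 0.0691], [0.4705, 0.1722, 0.0665], [0.4707, 0.1716, 0.0605], [0.4709, 0.1709, 0.0548], [0.4711, 0.17, 0.0498], [0.4705, 0.1999, -0.0027], [0.4691, 0.1843, 0.0368], [0.4692, 0.1828, 0.0333], [0.4685, 0.1745, 0.0514], [0.4688, 0.1746, 0.0429], [0.4666, 0.1654, 0.0305]]
```

View pics/a.png

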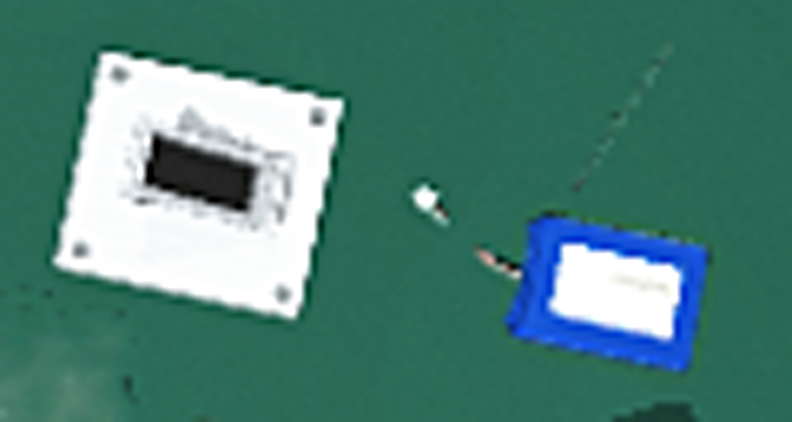

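View pics/b.png

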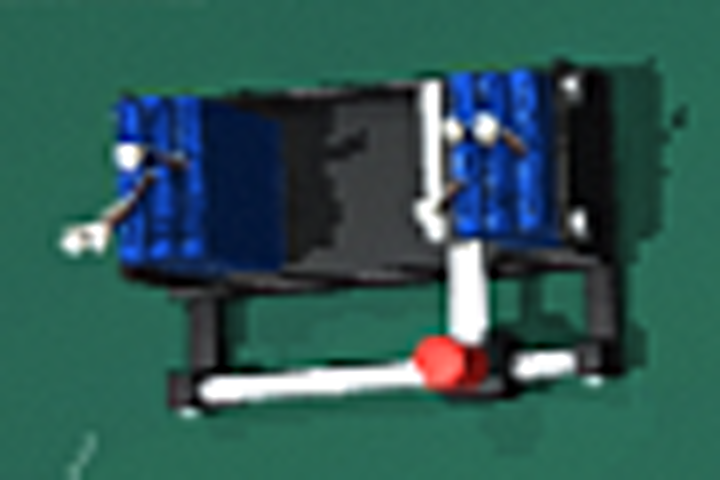

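The left crop shows the rest's base plate with corners at about (100,52), (343,100), (298,318) and (58,268). The pack's top face runs from about (545,217) to (690,370), leads to the left. The right crop shows the rack with the divider near the right group, the knob at (440,362), and a wide gap from the divider at x=445 to the left group at x≈200. Next I'll get the rest's heights and compute the first move.

```bash
cat >> h.py <<'E'
from scipy.spatial.transform import Rotation as Ro
def rot(rpy): return Ro.from_euler("xyz",rpy,degrees=True)
def rel(r,p,rpy):
    """shift (m) and rotvec (deg) in tool axes from the measured pose to pose p; rpy = list or Rotation"""
    s=r.get_state();R0=rot(s["eef_rot"]);R1=rpy if isinstance(rpy,Ro) else rot(rpy)
    return R0.inv().apply(np.array(p)-s["tcp_pos"]).round(4),(R0.inv()*R1).as_rotvec(degrees=True).round(2)
E
python3 - <<'E'
from h import *
from plant import r, cams
c=dict(np.load("pics/top0.npz"))
v,u=np.mgrid[194:238:3,238:288:3];P=pw(c,u,v)
print((P[...,2]*1000).round().astype(int))
k=lambda x,y:(232+(x+.5)/6.6-.5,188+(y+.5)/6.6-.5)
for n,z,L in (("base",.004,[(100,52),(343,100),(298,318),(58,268)]),("pack",.009,[(547,218),(708,248),(688,370),(524,338)])):
    print(n,[pw(c,*k(*q),z).round(4).tolist() for q in L])
print(rel(r,[.45,-.22,.25],[180,0,-101.7]))
E
```

```text
[[ 2  1 -1 -1 -1 -2  4  1  0  1  1  1  3  1  2  2  1]
 [-1  2  2  4  4  5  2  2  1  1  4  1 -2  2 -2  1  0]
 [ 2  1  2  4  4  1  6  2  4  2  5 -1 -1  4  1 -1  2]
 [ 1  1  1  3  2  4  4 -1  4  6  4  2  5  2  2  5  3]
 [-1 -1  2  7  2 72  2  3  0  4  1  4  1  2  8  0 -1]
 [ 0  1  2  3  0 70 63 58 51 42  4  4  0  6  2  2  1]
 [ 1  0  3  4  4 70 62 60 47 43 35 25 23  4  3  1  4]
 [ 4 -2  2  4  3 66 62 56 49 39 31 25 28  1  1  1  1]
 [ 2 -1  5  4  5 41 59 52 46 38 34 22 25  6  2  2  4]
 [ 1  3  5  2  4  3  1  3  4  6 31 21  1  1 -2  1 -1]
 [ 2  2  5  4  7  4  3  3  3  5  5  3  1  4  0  0 -2]
 [ 1  3  3  4  1  6  3  7  3  3  3  3  7  5  4  4 -1]
 [ 3  2  2  1  4 -1  3  6  5  3  7  5  4  5  1  2  3]
 [ 2  2  3  3  0  3  1  1 -1  1  4  4  6  1  0  1  2]
 [ 2  2  1  2  1  2  2 -1  3  4  1  0  1  0  0  3 -1]]
base [[0.5617, -0.0642, 0.004], [0.5412, -0.1636, 0.004], [0.4528, -0.1442, 0.004], [0.4735, -0.0471, 0.004]]
pack [[0.4921, -0.2451, 0.009], [0.4796, -0.3096, 0.009], [0.431, -0.2998, 0.009], [0.4442, -0.2346, 0.009]]
(array([-0.3646,  0.3312, -0.0239]), array([ 8.000e-02,  4.000e-02, -6.107e+01]))
```

```bash
python3 drive.py '[{"d": [-0.36,0.33,-0.02],"turn_vec": [0,0,-61]},{"d": [-0.36,0.33,-0.02],"turn_vec": [0,0,-61]},{"d": [-0.36,0.33,-0.02],"turn_vec": [0,0,-61]},{"d": [-0.36,0.33,-0.02],"turn_vec": [0,0,-61]},{"d": [-0.36,0.33,-0.02],"turn_vec": [0,0,-61]},{"d": [-0.36,0.33,-0.02],"turn_vec": [0,0,-61]},{"d": [-0.36,0.33,-0.02],"turn_vec": [0,0,-61]},{"d": [-0.36,0.33,-0.02],"turn_vec": [0,0,-61]},{"d": [-0.36,0.33,-0.02],"turn_vec": [0,0,-61]},{"d": [-0.36,0.33,-0.02],"turn_vec": [0,0,-61]},{"d": [-0.36,0.33,-0.02],"turn_vec": [0,0,-61]},{"d": [-0.36,0.33,-0.02],"turn_vec": [0,0,-61]}]' 0.085
python3 drive.py '[{},{}]'
python3 - <<'E'
from h import *
from plant import r, cams
c=cams.capture("wrist");np.savez("pics/w1.npz",**c)
cv2.imwrite("pics/w1.png",cv2.resize(c["frame"][:,:,::-1],(800,600),interpolation=cv2.INTER_CUBIC))
print(c["cam_to_world"].round(3),c["fx"],r.get_state()["joints"])
E
```

```text
time_s: 1.1
tcp_pos: [0.4469, -0.2202, 0.2468]
eef_rot: [-180.0, 0.0, -101.7]
contact_force: [-0.4, -0.7, -0.6]
gripper_width: 0.085
gripper_force: 0.0
time_s: 1.27
tcp_pos: [0.4466, -0.2213, 0.2464]
eef_rot: [180.0, 0.0, -101.6]
contact_force: [-0.2, 0.5, 0.1]
gripper_width: 0.0849
gripper_force: 0.0
[[-0.98   0.194  0.05   0.434]
 [ 0.201  0.95   0.241 -0.285]
 [-0.     0.246 -0.969  0.404]
 [ 0.     0.     0.     1.   ]] 267.5274353119814 [-3.85114176e+00  2.95091952e+00 -1.92530656e+01 -6.20248753e-03
 -6.78288057e+01 -7.80691174e+00]
```

View pics/w1.png

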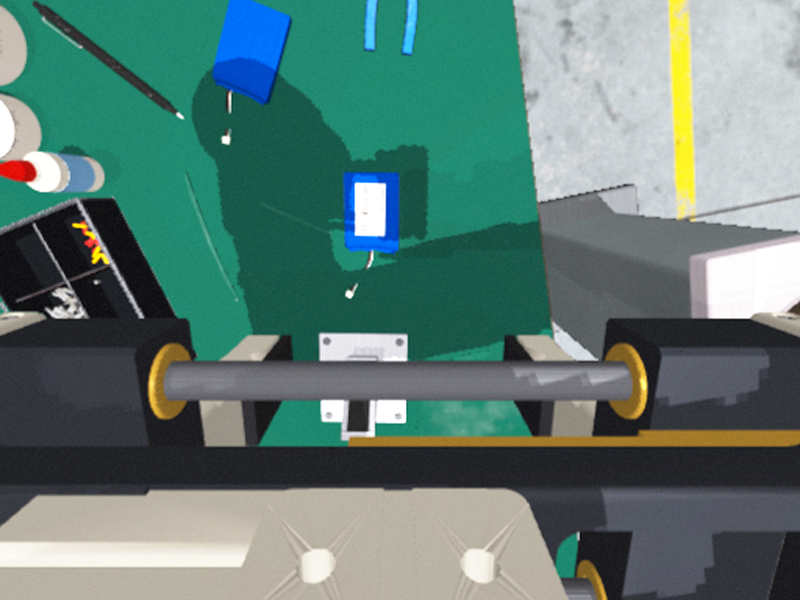

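The wrist view shows the labelled pack from (345,173) to (398,252), leads at the bottom, nearly aligned with the tool. The rest, behind the rod, spans (320,335) to (407,422). Next I'll refine the pack from this view and fit the rest's slope from the depth maps of two views.

Run:
```python
from h import *
w=dict(np.load("pics/w1.npz"));f=w["frame"]
hsv=cv2.cvtColor(f,cv2.COLOR_RGB2HSV)
m=((hsv[...,0]>100)&(hsv[...,0]<130)&(hsv[...,1]>120)&(hsv[...,2]>60)).astype(np.uint8)
m[:,:200]=0;m[:100]=0;m[170:]=0;m[:,270:]=0
pts=np.argwhere(m)[:,::-1].astype(np.int32)
box=cv2.boxPoints(cv2.minAreaRect(pts));P=pw(w,pts[:,0],pts[:,1])
print("depth z",np.percentile(P[:,2],[10,50,90]).round(4),box.tolist())
B=pw(w,box[:,0],box[:,1],.009);print(B.round(4).tolist(),B.mean(0).round(4))
# triangulate label centre height from top + wrist
lab=lambda c,a,b,e,g:(lambda mm:np.argwhere(mm)[:,::-1].mean(0)+[a,b])((c["frame"][b:g,a:e].min(-1)>150))
t=dict(np.load("pics/top0.npz"));s=dict(np.load("pics/scene0.npz"))
lw=lab(w,224,112,252,160);lt=lab(t,314,223,338,242);ls=lab(s,312,190,345,212)
print(lw,lt,ls)
def tri(obs):
    A=[];b=[]
    for c,q in obs:
        T=c["cam_to_world"];d=T[:3,:3]@[(q[0]-c["cx"])/c["fx"],(q[1]-c["cy"])/c["fy"],1];d/=np.linalg.norm(d)
        M=np.eye(3)-np.outer(d,d);A.append(M);b.append(M@T[:3,3])
    return np.linalg.lstsq(np.vstack(A),np.hstack(b),rcond=None)[0]
print("label tri",tri([(w,lw),(t,lt)]).round(4),tri([(w,lw),(s,ls)]).round(4),tri([(t,lt),(s,ls)]).round(4))
# rest slope from depth
yr=np.array([.202,.9794]);xr=np.array([.9794,-.202]);c0=np.array([.5073,-.1048])
for n,c in (("top",t),("scene",s)):
    v,u=np.mgrid[0:384,0:512];Q=pw(c,u,v).reshape(-1,3)
    a=(Q[:,:2]-c0)@yr;l=(Q[:,:2]-c0)@xr
    k=(abs(a)<.06)&(abs(l)<.013)&(Q[:,2]>.03)&(Q[:,2]<.068)
    d=Q[k,2]-a[k];print(n,k.sum(),"z-a med",np.median(d).round(4),np.polyfit(a[k],Q[k,2],1).round(3))
    k=(abs(a)<.06)&(abs(l)<.03)&(Q[:,2]>.03)&(Q[:,2]<.07);print(" lateral",np.percentile(l[k],[3,50,97]).round(4))
    k=(abs(a)<.08)&(abs(l)<.08)&(Q[:,2]>.004)&(Q[:,2]<.3); print(" amax/min of high", np.percentile(a[k&(Q[:,2]>.02)],[2,98]).round(4))
```

```text
depth z [0.0062 0.0081 0.0093] [[220.0, 110.0], [255.0, 110.0], [255.0, 162.0], [220.0, 162.0]]
[[0.4781, -0.3099, 0.009], [0.4295, -0.3, 0.009], [0.4443, -0.2274, 0.009], [0.4952, -0.2378, 0.009]] [ 0.4618 -0.2687  0.009 ]
[236.44378698 133.4556213 ] [324.94029851 231.62189055] [329.2248062  200.12403101]
label tri [ 0.4629 -0.2732  0.0019] [ 0.461  -0.2741  0.0084] [ 0.4611 -0.2732  0.0085]
top 150 z-a med 0.0492 [0.976 0.049]
 lateral [-0.0133  0.0003  0.0149]
 amax/min of high [-0.0326  0.025 ]
scene 100 z-a med 0.0335 [0.163 0.046]
 lateral [-0.0187 -0.0069  0.009 ]
 amax/min of high [-0.0352  0.024 ]
```

The pack centre is (0.462, -0.2685) at yaw -101.7°, with its top at about 9 mm. The rest yaw is -11.7° and rest_foot is about (0.5018, -0.1314, 0.022). Next, the grasp.

Run:
```python
from h import *
from plant import r, cams
print(rel(r,[.462,-.2685,.003],[180,0,-101.7]))
```

```text
(array([ 0.0421, -0.0251,  0.2433]), array([0.03, 0.  , 0.04]))
```

```bash
python3 drive.py '[{"d": [0.042,-0.025,0.04]},{"d": [0.042,-0.025,0.08]},{"d": [0.042,-0.025,0.12]},{"d": [0.042,-0.025,0.16]},{"d": [0.042,-0.025,0.19]},{"d": [0.042,-0.025,0.215]},{"d": [0.042,-0.025,0.225]},{"d": [0.042,-0.025,0.225]}]'
python3 - <<'E'
from h import *
from plant import r, cams
print(rel(r,[.462,-.2685,.003],[180,0,-101.7]))
E
```

```text
time_s: 1.98
tcp_pos: [0.4595, -0.2697, 0.0192]
eef_rot: [179.7, -0.0, -101.9]
contact_force: [1.2, 0.9, 0.1]
gripper_width: 0.0848
gripper_force: 0.0
(array([-0.0017, -0.0023,  0.0161]), array([ 0.31, -0.01, -0.17]))
```

```bash
python3 drive.py '[{"d": [-0.001,-0.001,0.007]},{"d": [-0.001,-0.001,0.014]},{"d": [-0.001,-0.001,0.014]}]'
python3 drive.py '[{},{},{},{},{},{}]' 0.04 20
```

```text
time_s: 2.23
tcp_pos: [0.4636, -0.2684, 0.0079]
eef_rot: [-179.9, 0.0, -101.8]
contact_force: [-1.0, 0.6, -0.7]
gripper_width: 0.0853
gripper_force: 0.0
time_s: 2.73
tcp_pos: [0.4632, -0.2683, 0.0078]
eef_rot: [-180.0, -0.0, -101.8]
contact_force: [0.2, 0.6, 1.8]
gripper_width: 0.0507
gripper_force: 20.2
```

The tips overlap the pack by only about 1 mm, because the previous reading lagged. I'll reopen, go 5 mm lower and close again.

```bash
python3 drive.py '[{},{},{"d": [0,0,0.003]},{"d": [0,0,0.0055]},{"d": [0,0,0.0055]}]' 0.07
python3 drive.py '[{},{},{},{}]' 0.04 20
python3 - <<'E'
from h import *
from plant import r, cams
print(r.get_state()["contact_force"],r.get_state()["tcp_pos"])
E
```

```text
time_s: 3.15
tcp_pos: [0.4627, -0.2682, 0.0014]
eef_rot: [179.9, 0.0, -101.8]
contact_force: [-0.5, -0.1, 0.4]
gripper_width: 0.0699
gripper_force: 0.0
time_s: 3.48
tcp_pos: [0.4631, -0.2683, 0.0021]
eef_rot: [-180.0, 0.0, -101.8]
contact_force: [0.6, -0.1, -0.6]
gripper_width: 0.0514
gripper_force: 20.0
[ 0.6008481  -0.11466713 -0.59724382] [ 0.46313113 -0.26828892  0.00208107]
```

```bash
cat >> h.py <<'E'
yr=np.array([np.sin(np.radians(11.7)),np.cos(np.radians(11.7)),0]);Z=np.array([0,0,1.])
RF=np.array([.5018,-.1314,.022]);U=(yr+Z)/2**.5;N=(Z-yr)/2**.5
def frame(x,z): return Ro.from_matrix(np.stack([x,np.cross(z,x),z],1))
R_place=frame(-U,-N)
E
python3 drive.py '[{"d": [0,0,-0.035]},{"d": [0,0,-0.075]},{"d": [0,0,-0.115]},{"d": [0,0,-0.13]},{"d": [0,0,-0.13]}]'
python3 - <<'E'
from h import *
from plant import r, cams
C=RF+U*(.0375+.0025)
for k in (.05,.0035): print((C+N*k).round(4),rel(r,C+N*k,R_place))
s=r.get_state();print(s["tcp_pos"],s["gripper_width"],s["joints"])
E
```

```text
time_s: 3.9
tcp_pos: [0.4658, -0.2691, 0.137]
eef_rot: [-179.5, -0.0, -101.7]
contact_force: [1.2, 0.5, -0.3]
gripper_width: 0.0514
gripper_force: 20.0
[ 0.5004 -0.1383  0.0856] (array([-0.1351, -0.0068,  0.0514]), array([ -0.47, -45.03,   0.16]))
[ 0.507  -0.1061  0.0528] (array([-0.1679, -0.0066,  0.0842]), array([ -0.47, -45.03,   0.16]))
[ 0.46580269 -0.26905164  0.13700719] 0.05136901052267555 [ -9.08240638  11.90992651 -24.1046972    0.06584508 -53.50661579
  -2.6822226 ]
```

```bash
python3 drive.py '[{"d": [-0.02,-0.002,0.007],"turn_vec": [0,-7,0]},{"d": [-0.04,-0.003,0.014],"turn_vec": [0,-14,0]},{"d": [-0.06,-0.005,0.02],"turn_vec": [0,-21,0]},{"d": [-0.08,-0.006,0.027],"turn_vec": [0,-28,0]},{"d": [-0.1,-0.008,0.034],"turn_vec": [0,-35,0]},{"d": [-0.12,-0.009,0.04],"turn_vec": [0,-42,0]},{"d": [-0.135,-0.01,0.046],"turn_vec": [0,-45,0]},{"d": [-0.135,-0.01,0.046],"turn_vec": [0,-45,0]},{"d": [-0.135,-0.01,0.046],"turn_vec": [0,-45,0]},{"d": [-0.135,-0.01,0.046],"turn_vec": [0,-45,0]}]'
python3 - <<'E'
from h import *
from plant import r, cams
C=RF+U*(.0375+.0025)
for k in (.0035,): print((C+N*k).round(4),rel(r,C+N*k,R_place))
s=r.get_state();print(s["tcp_pos"],s["joints"])
c=cams.capture("scene");np.savez("pics/s1.npz",**c)
f=c["frame"][150:270,200:360,::-1];cv2.imwrite("pics/s1.png",cv2.resize(f,None,fx=5,fy=5,interpolation=cv2.INTER_CUBIC))
E
```

```text
time_s: 4.73
tcp_pos: [0.5004, -0.1388, 0.0861]
eef_rot: [-180.0, 44.8, -101.7]
contact_force: [0.3, -0.1, 0.5]
gripper_width: 0.0514
gripper_force: 20.0
[ 0.507  -0.1061  0.0528] (array([-0.0001,  0.0001,  0.0472]), array([-0.03, -0.16, -0.03]))
[ 0.50036437 -0.13881484  0.08612668] [-28.56737146  27.87034671  -7.35787635 -44.07879203 -75.9729356
  36.30503134]
```

View pics/s1.png

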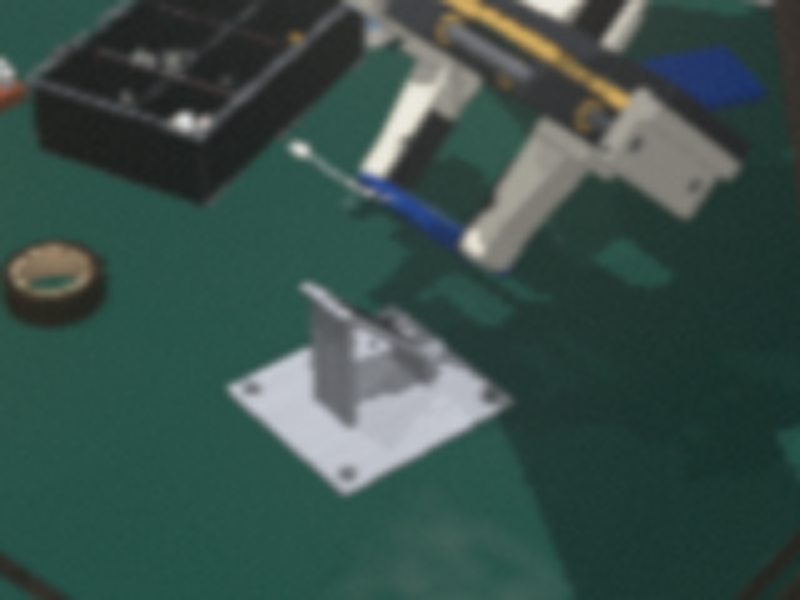

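The crop shows the pack tilted 45° above the rest (slope top edge at about (330,300)), leads up. Now I'll lower it onto the slope.

```bash
python3 drive.py '[{"d": [0,0,0.015]},{"d": [0,0,0.03]},{"d": [0,0,0.038]},{"d": [0,0,0.042]},{"d": [0,0,0.045]},{"d": [0,0,0.047]},{"d": [0,0,0.047]}]'
python3 drive.py '[{},{},{}]'
```

```text
time_s: 5.37
tcp_pos: [0.5072, -0.1056, 0.0531]
eef_rot: [-180.0, 45.0, -101.7]
contact_force: [-0.4, -0.4, 0.5]
gripper_width: 0.0515
gripper_force: 20.0
time_s: 5.62
tcp_pos: [0.5073, -0.1059, 0.053]
eef_rot: [-180.0, 45.0, -101.8]
contact_force: [0.4, -0.5, 0.2]
gripper_width: 0.0516
gripper_force: 20.0
```

```bash
python3 drive.py '[{"d": [0,0,0.0007]},{"d": [0,0,0.0014]},{"d": [0,0,0.0014]}]'
python3 drive.py '[{"d": [0,0,0.0007]},{"d": [0,0,0.0014]},{"d": [0,0,0.0014]}]'
```

```text
time_s: 5.87
tcp_pos: [0.5075, -0.1056, 0.0525]
eef_rot: [-179.9, 45.0, -101.7]
contact_force: [-2.7, -5.2, 7.9]
gripper_width: 0.0513
gripper_force: 20.0
time_s: 6.12
tcp_pos: [0.5075, -0.1055, 0.0524]
eef_rot: [-179.8, 44.9, -101.6]
contact_force: [-6.1, -9.4, 15.4]
gripper_width: 0.0517
gripper_force: 20.0
```

Contact with the slope at about 18 N, so I'll release and retreat.

```bash
python3 drive.py '[{"d": [0,0,-0.001]},{"d": [0,0,-0.001]},{"d": [0,0,-0.001]},{"d": [0,0,-0.001]},{"d": [0,0,-0.001]}]' 0.075
python3 drive.py '[{"d": [0,0,-0.03]},{"d": [0,0,-0.07]},{"d": [0,0,-0.11]},{"d": [0,0,-0.14]},{"d": [0,0,-0.14]}]'
python3 - <<'E'
from h import *
from plant import r, cams
L=RF+U*.075+N*.0045
for k in (.06,-.022): print((L+U*k).round(4),rel(r,L+U*k,frame(N,-U)))
c=cams.capture("scene");np.savez("pics/s2.npz",**c)
a=cv2.resize(c["frame"][180:260,240:350,::-1],None,fx=5,fy=5,interpolation=cv2.INTER_CUBIC)
c=cams.capture("top");np.savez("pics/t2.npz",**c)
b=cv2.resize(c["frame"][185:245,235:285,::-1],None,fx=5,fy=5,interpolation=cv2.INTER_CUBIC)
o=np.zeros((400,800,3),np.uint8);o[:400,:550]=a;o[:300,550:]=b;cv2.imwrite("pics/s2.png",o)
E
```

```text
time_s: 6.53
tcp_pos: [0.5074, -0.1041, 0.0513]
eef_rot: [180.0, 45.0, -101.8]
contact_force: [-1.8, -0.7, -0.6]
gripper_width: 0.074
gripper_force: 0.0
time_s: 6.95
tcp_pos: [0.4882, -0.2062, 0.1543]
eef_rot: [-179.5, 44.7, -101.5]
contact_force: [1.1, 0.3, 1.1]
gripper_width: 0.0748
gripper_force: 0.0
[ 0.5205 -0.041   0.1206] (array([-0.0959,  0.0024,  0.1423]), array([-0.38, 89.71, -0.16]))
[ 0.5088 -0.0978  0.0627] (array([-0.0139,  0.0026,  0.1427]), array([-0.38, 89.71, -0.16]))
```

View pics/s2.png

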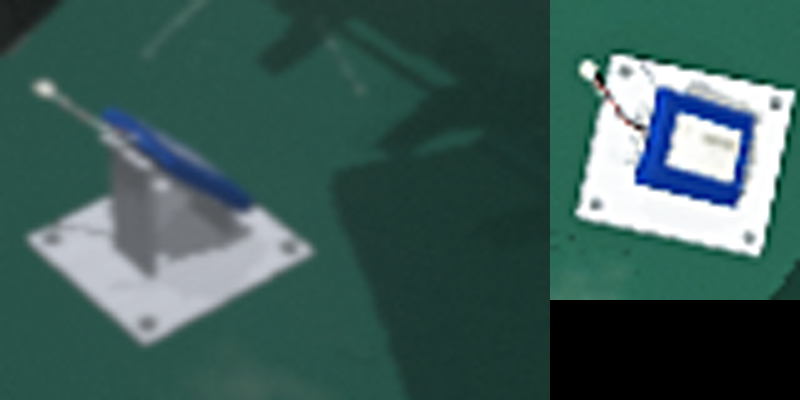

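The pack lies on the slope against the lip, overhanging both sides, with its leads up at the high end. In the scene crop the lead end is at about (110,115) and the foot at (245,205). Next I'll swing to the regrasp pose.

```bash
python3 drive.py '[{"d": [-0.025,0,-0.01],"turn_vec": [0,7,0]},{"d": [-0.05,0,-0.02],"turn_vec": [0,14,0]},{"d": [-0.08,0,-0.03],"turn_vec": [0,21,0]},{"d": [-0.1,0,-0.03],"turn_vec": [0,28,0]},{"d": [-0.1,0,-0.02],"turn_vec": [0,35,0]},{"d": [-0.1,0.001,-0.01],"turn_vec": [0,42,0]},{"d": [-0.1,0.001,0.01],"turn_vec": [0,49,0]},{"d": [-0.1,0.001,0.03],"turn_vec": [0,56,0]},{"d": [-0.1,0.002,0.05],"turn_vec": [0,63,0]},{"d": [-0.1,0.002,0.07],"turn_vec": [0,70,0]},{"d": [-0.1,0.002,0.08],"turn_vec": [0,77,0]},{"d": [-0.1,0.002,0.09],"turn_vec": [0,84,0]}]'
python3 - <<'E'
from h import *
from plant import r, cams
c=dict(np.load("pics/t2.npz"))
print(pw(c,[257,252.6],[202.6,221.6],.081).round(4), "expected mid",(RF+U*.075+N*.009).round(4))
L=RF+U*.075+N*.0045
for k in (.06,-.022): print((L+U*k).round(4),rel(r,L+U*k,frame(N,-U)))
s=r.get_state();print(s["tcp_pos"],s["eef_rot"],s["joints"])
E
```

```text
time_s: 8.05
tcp_pos: [0.5123, -0.0676, 0.157]
eef_rot: [-180.0, -39.4, -101.5]
contact_force: [1.0, -0.4, -0.5]
gripper_width: 0.075
gripper_force: 0.0
[[ 0.5335 -0.0937  0.081 ]
 [ 0.4865 -0.0827  0.081 ]] expected mid [ 0.5113 -0.0857  0.0814]
[ 0.5205 -0.041   0.1206] (array([-0.0444, -0.0027,  0.0106]), array([-0.14,  5.64,  0.11]))
[ 0.5088 -0.0978  0.0627] (array([-0.0364, -0.0025,  0.0922]), array([-0.14,  5.64,  0.11]))
[ 0.51229459 -0.06759167  0.15700028] [-179.96119145  -39.36118824 -101.54476699] [ 33.37631284  20.11280915 -32.80729967  28.64297519 -69.68972729
 -62.93676946]
```

```bash
python3 drive.py '[{"d": [-0.022,-0.002,0.005],"turn_vec": [0,5.6,0]},{"d": [-0.044,-0.0025,0.01],"turn_vec": [0,5.6,0]},{"d": [-0.044,-0.0025,0.01],"turn_vec": [0,5.6,0]},{"d": [-0.044,-0.0025,0.01],"turn_vec": [0,5.6,0]}]'
python3 - <<'E'
from h import *
from plant import r, cams
L=RF+U*.075+N*.0045
print(rel(r,L-U*.022,frame(N,-U)))
E
```

```text
time_s: 8.38
tcp_pos: [0.5198, -0.0418, 0.1202]
eef_rot: [179.7, -44.8, -101.4]
contact_force: [0.5, -1.1, 0.8]
gripper_width: 0.0747
gripper_force: 0.0
(array([-0.0001, -0.0007,  0.0811]), array([0.12, 0.21, 0.22]))
```

```bash
python3 drive.py '[{"d": [0,0,0.025]},{"d": [0,0,0.05]},{"d": [0,0,0.07]},{"d": [0,0,0.08]},{"d": [0,0,0.082]},{"d": [0,0,0.082]}]'
python3 drive.py '[{},{},{},{},{}]' 0.04 25
python3 - <<'E'
from h import *
from plant import r, cams
L=RF+U*.075+N*.0045
print(rel(r,L-U*.022,frame(N,-U)), r.get_state()["contact_force"])
E
```

```text
time_s: 8.88
tcp_pos: [0.509, -0.0995, 0.0645]
eef_rot: [-180.0, -44.6, -101.9]
contact_force: [-0.2, -0.2, 0.1]
gripper_width: 0.075
gripper_force: 0.0
time_s: 9.3
tcp_pos: [0.5096, -0.0983, 0.0641]
eef_rot: [-179.9, -44.6, -101.8]
contact_force: [-0.8, 2.6, 1.3]
gripper_width: 0.0513
gripper_force: 25.0
(array([-0.0012,  0.0009,  0.0008]), array([-0.01,  0.43, -0.05])) [-0.75374925  2.55063289  1.32595769]
```

Gripped at 51.3 mm. I'll lift off the slope, and meanwhile compute the rack pose from the top view.

```bash
python3 drive.py '[{"d": [0.01,0,0]},{"d": [0.03,0,0]},{"d": [0.06,0,-0.02],"turn_vec": [0,-7,0]},{"d": [0.09,0,-0.04],"turn_vec": [0,-14,0]},{"d": [0.11,0,-0.07],"turn_vec": [0,-21,0]},{"d": [0.13,0,-0.09],"turn_vec": [0,-28,0]},{"d": [0.14,0,-0.11],"turn_vec": [0,-35,0]},{"d": [0.14,0,-0.12],"turn_vec": [0,-42,0]},{"d": [0.14,0,-0.12],"turn_vec": [0,-45,0]},{"d": [0.14,0,-0.12],"turn_vec": [0,-45,0]}]'
python3 - <<'E'
from h import *
t=dict(np.load("pics/t2.npz"))
k=lambda x,y:(95+(x+.5)/8-.5,182+(y+.5)/8-.5)
g=lambda x,y,z:pw(t,*k(x,y),z)
A=[g(200,98,.081),g(204,262,.081)];B=[g(447,72,.081),g(457,240,.081)]
D=[g(425,82,.066),g(432,238,.066),g(441,82,.066),g(446,238,.066)]
for n,q in (("L",A),("R",B),("div",D)): print(n,np.round(q,4).tolist())
mA=np.mean(A,0);mB=np.mean(B,0);d=mA-mB;print("len",np.linalg.norm(d[:2]),"ctr",(mA+mB)/2,"yaw",np.degrees(np.arctan2(-d[0],d[1])))
rod=[pw(t,*k(205,387),.035),pw(t,*k(590,361),.035)];d=rod[0]-rod[1];print("rod yaw",np.degrees(np.arctan2(-d[0],d[1])))
# depth-based: tall points
v,u=np.mgrid[182:242,95:185];P=pw(t,u,v).reshape(-1,3)
bl=t["frame"][182:242,95:185].reshape(-1,3).astype(int);blue=(bl[:,2]>bl[:,0]+60)&(bl[:,2]>bl[:,1]+40)
for n,s in (("L",P[:,1]>.23),("R",P[:,1]<.21)):
    q=P[blue&s&(P[:,2]>.074)&(P[:,2]<.09)];b=cv2.minAreaRect((q[:,:2]*1000).astype(np.float32));print(n,len(q),np.median(q[:,2]),b,cv2.boxPoints(b).round(1).tolist())
s=(P[:,2]>.058)&(P[:,2]<.073)&(bl.min(1)>110);q=P[s];print("div pts",len(q),q[:,:2].mean(0),np.percentile(q[:,1],[5,95]))
E
```

```text
time_s: 10.13
tcp_pos: [0.5062, -0.1151, 0.2498]
eef_rot: [-179.8, 0.7, -101.9]
contact_force: [-0.5, -0.1, -1.5]
gripper_width: 0.0516
gripper_force: 25.0
L [[0.558, 0.2497, 0.081], [0.5067, 0.2458, 0.081]]
R [[0.5656, 0.1727, 0.081], [0.5129, 0.1675, 0.081]]
div [[0.5647, 0.1845, 0.066], [0.5149, 0.1803, 0.066], [0.5646, 0.1794, 0.066], [0.5149, 0.1758, 0.066]]
len 0.0779549202457972 ctr [0.53579016 0.20889982 0.081     ] yaw 5.1334223669285945
rod yaw 3.477865587803483
L 125 0.07604373011630183 ((534.0196533203125, 262.6869812011719), (50.10399627685547, 26.72943878173828), 6.158105373382568) [[507.70001220703125, 273.29998779296875], [510.5, 246.6999969482422], [560.4000244140625, 252.10000610351562], [557.5, 278.70001220703125]]
R 113 0.07571177862833167 ((541.6969604492188, 157.9027862548828), (49.49837875366211, 26.605817794799805), 5.557427883148193) [[515.7999877929688, 168.6999969482422], [518.4000244140625, 142.3000030517578], [567.5999755859375, 147.10000610351562], [565.0, 173.5]]
div pts 38 [0.53811284 0.17664961] [0.14167083 0.18385033]
```

Rack: centre about (0.537, 0.2095), yaw about 4.4°, divider at about 0.007, so the target is on the +y side. Next I'll move above the gap.

```bash
cat >> h.py <<'E'
RC=np.array([.537,.2095,0]);RY=4.4
def rk(x,y,z): return RC+Ro.from_euler("z",RY,degrees=True).apply([x,y,z])
E
python3 - <<'E'
from h import *
from plant import r, cams
s=r.get_state();print(s["tcp_pos"],s["joints"].round(1))
print(rel(r,rk(0,.029,.25),[180,0,RY-90]))
E
```

```text
[ 0.50617489 -0.11513879  0.24975116] [  8.4   4.7 -16.6  -0.6 -68.2 -20.1]
(array([-0.3518,  0.0452,  0.0038]), array([ -0.33,   0.65, -16.34]))
```

```bash
python3 drive.py '[{"d": [-0.04,0.005,0],"turn_vec": [0,0,-4]},{"d": [-0.08,0.01,0],"turn_vec": [0,0,-8]},{"d": [-0.12,0.015,0],"turn_vec": [0,0,-12]},{"d": [-0.16,0.02,0],"turn_vec": [0,0,-16]},{"d": [-0.2,0.025,0],"turn_vec": [0,0,-16]},{"d": [-0.24,0.03,0],"turn_vec": [0,0,-16]},{"d": [-0.28,0.035,0],"turn_vec": [0,0,-16]},{"d": [-0.32,0.04,0],"turn_vec": [0,0,-16]},{"d": [-0.35,0.045,0],"turn_vec": [0,0,-16]},{"d": [-0.351,0.045,0],"turn_vec": [0,0,-16]},{"d": [-0.351,0.045,0],"turn_vec": [0,0,-16]},{"d": [-0.351,0.045,0],"turn_vec": [0,0,-16]}]'
python3 - <<'E'
from h import *
from plant import r, cams
s=r.get_state();print(s["tcp_pos"],s["eef_rot"],s["joints"].round(1))
print(rel(r,rk(0,.029,.15),[180,0,RY-90]))
c=cams.capture("scene");np.savez("pics/s3.npz",**c)
cv2.imwrite("pics/s3.png",cv2.resize(c["frame"][160:380,60:290,::-1],None,fx=2.7,fy=2.7,interpolation=cv2.INTER_CUBIC))
E
```

```text
time_s: 11.13
tcp_pos: [0.5326, 0.2386, 0.2489]
eef_rot: [-180.0, 0.2, -85.7]
contact_force: [-0.4, -1.1, -0.1]
gripper_width: 0.0514
gripper_force: 25.0
[0.53262191 0.23858416 0.24888859] [-179.99132213    0.24654002  -85.70210889] [ 43.2  11.1  -9.2  -0.2 -69.4 -38.8]
(array([ 0.0008, -0.0021,  0.0989]), array([-0.01,  0.25, -0.1 ]))
```

View pics/s3.png

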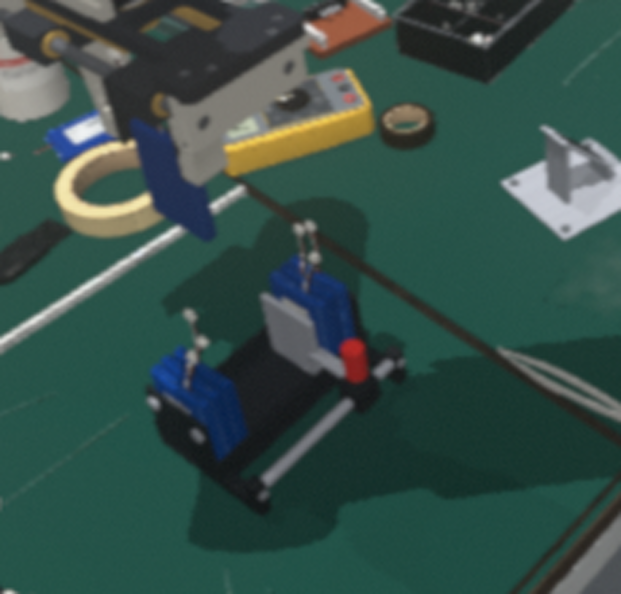

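The crop shows the pack hanging upright, leads up, foot corner at about (213,237). It is above the wide gap between the left group (inner front top corner at about (240,385)) and the divider, with the knob at (353,345). Next I'll check the rack model by reprojection.

Run:
```python
from h import *
c=dict(np.load("pics/s3.npz"))
q=lambda P:((proj(c,P)-[60,160])*2.7).round(0).tolist()
print("L inner top front/back",q([rk(-.026,.0385,.081),rk(.026,.0385,.081)]))
print("knob top",q([rk(-.064,-.029,.068)]))
R=Ro.from_euler("z",RY,degrees=True)
T=np.array([.5335,.2386,.2489])
print("foot corners",q([T+R.apply([a,b,-.053]) for a in(-.026,.026) for b in (-.0045,.0045)]))
im=cv2.imread("pics/s3.png")
for P in [rk(a,b,.081) for a in(-.026,.026) for b in (.0385,.0655)]+[rk(-.026,.0385,.006),rk(-.064,-.029,.068)]+[T+R.apply([a,b,-.053]) for a in(-.026,.026) for b in (-.0045,.0045)]:
    cv2.circle(im,tuple(int(i) for i in q([P])[0]),2,(0,255,255),-1)
cv2.imwrite("pics/s3b.png",cv2.resize(im[180:470,130:420],(800,600)*1 if 0 else (600,600)))
```

```text
L inner top front/back [[230.0, 371.0], [177.0, 335.0]]
knob top [[347.0, 344.0]]
foot corners [[214.0, 230.0], [202.0, 239.0], [158.0, 196.0], [146.0, 205.0]]
```

View pics/s3b.png

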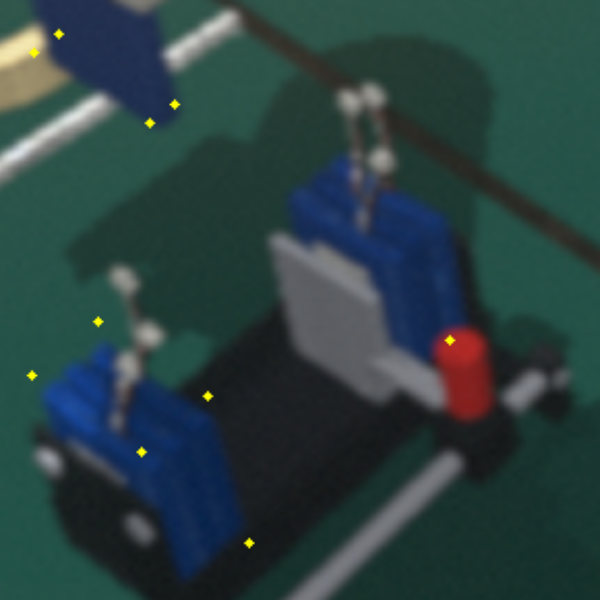

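The overlay shows the scene calibration is off by about 3 mm sideways, the same for the knob and the held pack, so their relative positions agree. The walls leave only ±4 mm in x, so I'll check x on the side walls in the top view.

```bash
python3 - <<'E'
from h import *
from plant import r, cams
t=dict(np.load("pics/top0.npz"))
g=t["frame"][182:242,95:185].astype(int)
for col in (38,41,44,47): print(95+col,[int(x) for x in g[5:40,col].sum(1)], "green-red", [int(x) for x in (g[5:40,col,1]-g[5:40,col,0])])
s=r.get_state();print(s["tcp_pos"])
print(rel(r,rk(0,.029,.15),[180,0,RY-90]))
for u,v in ((138,192.5),(138,216.5)): print(pw(t,u,v,.026))
E
python3 drive.py '[{"d": [0,0,0.02]},{"d": [0,0,0.04]},{"d": [0,0,0.05]},{"d": [0,0,0.05]},{"d": [0,0,0.05]}]'
```

```text
133 [221, 226, 224, 221, 222, 234, 255, 68, 50, 75, 85, 90, 94, 89, 86, 93, 87, 93, 87, 88, 89, 84, 92, 91, 90, 85, 114, 205, 216, 77, 159, 123, 216, 216, 218] green-red [60, 62, 61, 61, 63, 74, 6, -3, 0, 1, 1, 3, 1, 2, 2, 0, 2, 3, 2, 2, 1, 2, 2, 2, 1, 2, 1, 2, 3, 1, 0, 19, 59, 59, 58]
136 [219, 219, 226, 226, 232, 177, 235, 69, 91, 99, 112, 122, 194, 104, 72, 182, 202, 129, 118, 123, 85, 83, 74, 116, 124, 113, 188, 204, 211, 105, 39, 107, 219, 217, 211] green-red [61, 61, 61, 61, 65, 54, 3, -1, 1, 2, 3, 2, 5, 2, 2, 1, 3, 2, 2, 3, 2, 2, 0, 1, 2, 2, 1, 4, 3, 1, -4, 28, 59, 58, 56]
139 [225, 227, 223, 225, 234, 163, 102, 66, 153, 158, 181, 168, 84, 66, 177, 187, 192, 186, 187, 190, 193, 191, 193, 195, 195, 198, 196, 196, 207, 184, 36, 213, 224, 212, 234] green-red [62, 61, 61, 63, 69, 39, 3, -1, 1, 3, 1, 4, 0, 0, 3, 3, 4, 1, 3, 3, 3, 1, 2, 3, 4, 1, 5, 3, 2, 1, -7, 61, 62, 58, 62]
142 [219, 224, 226, 228, 242, 161, 39, 89, 160, 158, 176, 181, 179, 177, 186, 181, 186, 187, 192, 191, 188, 189, 194, 190, 194, 201, 202, 201, 186, 258, 83, 208, 219, 215, 214] green-red [61, 61, 63, 64, 69, 23, 1, 1, 4, 1, 2, 3, 3, 3, 3, 3, 2, 2, 3, 2, 2, 3, 4, 3, 1, 4, 5, 1, 2, 2, -6, 58, 61, 56, 56]
[0.5328655  0.23804251 0.24927111]
(array([ 0.0003, -0.0019,  0.0993]), array([-0.04,  0.28, -0.16]))
[0.56877602 0.22361363 0.026     ]
[0.50499345 0.22082713 0.026     ]
time_s: 11.6
tcp_pos: [0.5337, 0.2381, 0.2002]
eef_rot: [-179.9, 0.3, -85.8]
contact_force: [0.4, 0.3, 0.2]
gripper_width: 0.0513
gripper_force: 25.0
```

```bash
python3 drive.py '[{"d": [0,-0.0015,0.03],"turn_vec": [0,-0.3,0]},{"d": [0,-0.0015,0.06],"turn_vec": [0,-0.3,0]},{"d": [0,-0.0015,0.09],"turn_vec": [0,-0.3,0]},{"d": [0,-0.0015,0.11],"turn_vec": [0,-0.3,0]},{"d": [0,-0.0015,0.115],"turn_vec": [0,-0.3,0]},{"d": [0,-0.0015,0.115],"turn_vec": [0,-0.3,0]}]'
python3 drive.py '[{"d": [0,0,0.006]},{"d": [0,0,0.012]},{"d": [0,0,0.018]},{"d": [0,0,0.018]}]'
python3 drive.py '[{"d": [0,0,0.002]},{"d": [0,0,0.004]},{"d": [0,0,0.004]}]'
```

```text
time_s: 12.1
tcp_pos: [0.5353, 0.2396, 0.0847]
eef_rot: [-179.9, 0.6, -85.8]
contact_force: [0.5, 0.5, 0.1]
gripper_width: 0.0513
gripper_force: 25.0
time_s: 12.43
tcp_pos: [0.5351, 0.2401, 0.0666]
eef_rot: [-179.9, 0.7, -85.8]
contact_force: [0.7, 0.2, -0.7]
gripper_width: 0.0517
gripper_force: 25.0
time_s: 12.68
tcp_pos: [0.5351, 0.2405, 0.0628]
eef_rot: [-179.9, 0.7, -85.8]
contact_force: [-0.7, -0.5, -1.1]
gripper_width: 0.0516
gripper_force: 25.0
```

```bash
python3 drive.py '[{"d": [0,0,0.001],"turn_vec": [0,0.6,0]},{"d": [0,0,0.002],"turn_vec": [0,0.6,0]},{"d": [0,0,0.002],"turn_vec": [0,0.6,0]}]'
python3 drive.py '[{"d": [0,0,0.001]},{"d": [0,0,0.002]},{"d": [0,0,0.002]}]'
```

```text
time_s: 12.93
tcp_pos: [0.5351, 0.2405, 0.0608]
eef_rot: [-179.9, 0.1, -85.7]
contact_force: [-1.6, 0.3, -1.3]
gripper_width: 0.0518
gripper_force: 25.0
time_s: 13.18
tcp_pos: [0.5353, 0.2405, 0.0603]
eef_rot: [-179.9, 0.1, -85.7]
contact_force: [-6.7, -0.3, 11.8]
gripper_width: 0.0518
gripper_force: 25.0
```

```bash
python3 drive.py '[{"d": [0,0,-0.001]},{"d": [0,0,-0.001]},{"d": [0,0,-0.001]},{"d": [0,0,-0.001]},{"d": [0,0,-0.001]}]' 0.064
python3 drive.py '[{"d": [0,0,-0.02]},{"d": [0,0,-0.05]},{"d": [0,0,-0.09]},{"d": [0,0,-0.13]},{"d": [0,0,-0.13]}]'
python3 - <<'E'
from h import *
from plant import r, cams
c=cams.capture("scene");np.savez("pics/s4.npz",**c)
a=cv2.resize(c["frame"][250:365,105:220,::-1],(460,460),interpolation=cv2.INTER_CUBIC)
c=cams.capture("top");np.savez("pics/t4.npz",**c)
b=cv2.resize(c["frame"][180:242,95:180,::-1],(340,248),interpolation=cv2.INTER_CUBIC)
o=np.zeros((460,800,3),np.uint8);o[:,:460]=a;o[:248,460:]=b;cv2.imwrite("pics/s4.png",o)
E
```

```text
time_s: 13.6
tcp_pos: [0.5353, 0.2403, 0.0598]
eef_rot: [-179.9, 0.1, -85.8]
contact_force: [0.7, 0.3, 0.2]
gripper_width: 0.0639
gripper_force: 0.0
time_s: 14.02
tcp_pos: [0.5388, 0.2421, 0.1986]
eef_rot: [-179.3, 0.4, -85.7]
contact_force: [1.4, 0.2, 1.1]
gripper_width: 0.0641
gripper_force: 0.0
```

View pics/s4.png

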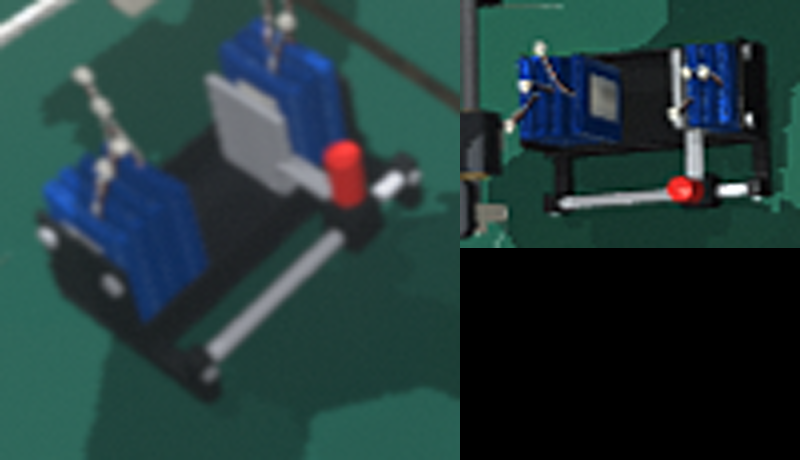

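The labelled pack now stands as the fourth pack beside the left group (label at (603,95) in the top inset), upright. The divider plate is at (680,85) and the knob at (683,190). Next, turn 90° and move above the knob.

```bash
python3 - <<'E'
from h import *
from plant import r, cams
t=dict(np.load("pics/t4.npz"));f=t["frame"].astype(int)
m=(f[...,0]>150)&(f[...,1]<90);m[:210]=0;m[240:]=0;m[:,:130]=0;m[:,185:]=0
v,u=np.nonzero(m);P=pw(t,u,v);k=P[:,2]>.064;print(k.sum(),P[k].mean(0),P[k].min(0),P[k].max(0))
print("px",u[k].mean(),v[k].mean(),pw(t,u[k].mean(),v[k].mean(),.068))
print(rel(r,[.476,.176,.12],[180,0,RY]))
E
python3 drive.py '[{"d": [0,0,-0.01],"turn_vec": [0,0,-7]},{"d": [0,0,-0.01],"turn_vec": [0,0,-14]},{"d": [0.01,0.01,-0.01],"turn_vec": [0,0,-21]},{"d": [0.02,0.02,-0.01],"turn_vec": [0,0,-28]},{"d": [0.03,0.03,-0.01],"turn_vec": [0,0,-35]},{"d": [0.04,0.04,-0.01],"turn_vec": [0,0,-42]},{"d": [0.05,0.05,-0.01],"turn_vec": [0,0,-49]},{"d": [0.06,0.06,-0.01],"turn_vec": [0,0,-56]},{"d": [0.06,0.06,-0.01],"turn_vec": [0,0,-63]},{"d": [0.06,0.06,-0.01],"turn_vec": [0,0,-70]},{"d": [0.06,0.06,-0.01],"turn_vec": [0,0,-77]},{"d": [0.06,0.06,-0.01],"turn_vec": [0,0,-84]}]' 0.05
```

```text
24 [0.47650042 0.17640494 0.06725275] [0.47041169 0.16934539 0.06407028] [0.48297138 0.18331608 0.07019967]
px 149.33333333333334 226.58333333333334 [0.47646345 0.17615918 0.068     ]
(array([0.0605, 0.0649, 0.0716]), array([-4.300e-01, -6.000e-02, -9.017e+01]))
time_s: 15.12
tcp_pos: [0.479, 0.1753, 0.1985]
eef_rot: [-180.0, -0.0, -1.4]
contact_force: [-0.3, 0.3, -0.7]
gripper_width: 0.0498
gripper_force: 0.0
```

```bash
python3 drive.py '[{"d": [0,0,0.02],"turn_vec": [0,0,-5.8]},{"d": [0,0,0.04],"turn_vec": [0,0,-5.8]},{"d": [0,0,0.06],"turn_vec": [0,0,-5.8]},{"d": [0,0,0.08],"turn_vec": [0,0,-5.8]},{"d": [0,0,0.09],"turn_vec": [0,0,-5.8]},{"d": [0,0,0.09],"turn_vec": [0,0,-5.8]}]'
python3 - <<'E'
from h import *
from plant import r, cams
print(rel(r,[.4765,.1763,.048],[180,0,RY]))
E
```

```text
time_s: 15.62
tcp_pos: [0.478, 0.1746, 0.1068]
eef_rot: [179.9, 0.2, 4.0]
contact_force: [-0.2, -0.3, -0.8]
gripper_width: 0.05
gripper_force: 0.0
(array([-0.0012, -0.0019,  0.0588]), array([ 0.1 ,  0.18, -0.4 ]))
```

```bash
python3 drive.py '[{"d": [-0.001,-0.001,0.02]},{"d": [-0.001,-0.001,0.04]},{"d": [-0.001,-0.001,0.052]},{"d": [-0.001,-0.001,0.058]},{"d": [-0.001,-0.001,0.058]}]'
python3 drive.py '[{},{},{},{},{},{}]' 0.005 20
python3 - <<'E'
from h import *
from plant import r, cams
s=r.get_state();p=s["tcp_pos"];print(p,s["contact_force"],"rack",Ro.from_euler("z",-RY,degrees=True).apply(p-RC))
E
```

```text
time_s: 16.03
tcp_pos: [0.4785, 0.1767, 0.0511]
eef_rot: [-180.0, -0.0, 4.0]
contact_force: [-0.2, 0.0, -0.8]
gripper_width: 0.0503
gripper_force: 0.0
time_s: 16.53
tcp_pos: [0.4789, 0.177, 0.0522]
eef_rot: [-179.9, -0.1, 4.0]
contact_force: [0.7, -2.6, 1.8]
gripper_width: 0.0154
gripper_force: 7.5
[0.47891818 0.17696632 0.05216801] [ 0.65297911 -2.62214269  1.81730239] rack [-0.06040659 -0.02798181  0.05216801]
```

```bash
python3 drive.py '[{},{"d": [0,-0.005,0]},{"d": [0,-0.012,0]},{"d": [0,-0.019,0]},{"d": [0,-0.026,0]},{"d": [0,-0.032,0]},{"d": [0,-0.037,0]},{"d": [0,-0.04,0]},{"d": [0,-0.04,0]}]'
python3 - <<'E'
from h import *
from plant import r, cams
s=r.get_state();p=s["tcp_pos"];print(p,s["contact_force"],"rack",Ro.from_euler("z",-RY,degrees=True).apply(p-RC))
E
```

```text
time_s: 17.28
tcp_pos: [0.4759, 0.2182, 0.0521]
eef_rot: [-179.9, -0.1, 4.1]
contact_force: [-2.9, 0.0, 6.6]
gripper_width: 0.0153
gripper_force: 20.0
[0.47592562 0.21819956 0.05210706] [-2.92303768  0.01650364  6.62398372] rack [-0.06022696  0.01335948  0.05210706]
```

```bash
python3 drive.py '[{"d": [0,-0.002,0]},{"d": [0,-0.004,0]},{"d": [0,-0.006,0]},{"d": [0,-0.008,0]},{"d": [0,-0.008,0]}]'
python3 drive.py '[{"d": [0,-0.001,0]},{"d": [0,-0.002,0]},{"d": [0,-0.002,0]}]'
python3 drive.py '[{"d": [0,-0.001,0]},{"d": [0,-0.002,0]},{"d": [0,-0.002,0]}]'
```

```text
time_s: 17.7
tcp_pos: [0.4754, 0.2258, 0.0521]
eef_rot: [-179.9, -0.1, 4.1]
contact_force: [-1.5, -1.7, 5.6]
gripper_width: 0.015
gripper_force: 20.0
time_s: 17.95
tcp_pos: [0.4752, 0.2276, 0.0521]
eef_rot: [-179.9, -0.1, 4.1]
contact_force: [-0.6, -2.2, 5.8]
gripper_width: 0.0156
gripper_force: 20.0
time_s: 18.2
tcp_pos: [0.475, 0.2295, 0.0521]
eef_rot: [-179.9, -0.1, 4.1]
contact_force: [-1.5, -1.8, 6.2]
gripper_width: 0.015
gripper_force: 20.0
```

```bash
for i in 1 2 3; do python3 drive.py '[{"d": [0,-0.0005,0]},{"d": [0,-0.001,0]},{"d": [0,-0.001,0]}]' | grep -E "tcp|contact"; done
```

```text
tcp_pos: [0.475, 0.2304, 0.0521]
contact_force: [-0.7, -2.2, 5.9]
tcp_pos: [0.4749, 0.2309, 0.0521]
contact_force: [1.0, -5.5, 5.9]
tcp_pos: [0.4749, 0.2311, 0.0521]
contact_force: [3.1, -8.7, 6.6]
```

```bash
for i in 1 2; do python3 drive.py '[{"d": [0,-0.0005,0]},{"d": [0,-0.001,0]},{"d": [0,-0.001,0]}]' | grep -E "tcp|contact"; done
python3 drive.py '[{"d": [0,0.002,0]},{"d": [0,0.003,0]},{"d": [0,0.003,0]}]' 0.03 | grep -E "tcp|contact|width"
python3 drive.py '[{},{}]' | grep -E "tcp|contact|width"
```

```text
tcp_pos: [0.4748, 0.2312, 0.052]
contact_force: [6.1, -11.6, 8.3]
tcp_pos: [0.4747, 0.2314, 0.052]
contact_force: [6.5, -15.7, 8.5]
tcp_pos: [0.4748, 0.2314, 0.0516]
contact_force: [-0.4, 1.1, -0.4]
gripper_width: 0.0277
tcp_pos: [0.4749, 0.2314, 0.0518]
contact_force: [-0.3, -0.2, 0.6]
gripper_width: 0.0295
```

```bash
python3 drive.py '[{"d": [0,0,-0.02]},{"d": [0,0,-0.05]},{"d": [0,0,-0.09]},{"d": [-0.03,0.03,-0.12]},{"d": [-0.06,0.07,-0.15]},{"d": [-0.06,0.11,-0.15]},{"d": [-0.06,0.15,-0.15]},{"d": [-0.06,0.15,-0.15]}]'
python3 - <<'E'
from h import *
from plant import r, cams
c=cams.capture("scene")
a=cv2.resize(c["frame"][255:350,105:200,::-1],(460,460),interpolation=cv2.INTER_CUBIC)
c=cams.capture("top");np.savez("pics/t5.npz",**c)
b=cv2.resize(c["frame"][180:242,95:180,::-1],(340,248),interpolation=cv2.INTER_CUBIC)
o=np.zeros((460,800,3),np.uint8);o[:,:460]=a;o[:248,460:]=b;cv2.imwrite("pics/s5.png",o)
t=c;f=t["frame"].astype(int)
m=(f[...,0]>150)&(f[...,1]<90);m[:205]=0;m[240:]=0;m[:,:105]=0;m[:,185:]=0
v,u=np.nonzero(m);P=pw(t,u,v);k=P[:,2]>.064;p=pw(t,u[k].mean(),v[k].mean(),.068)
q=p-[.47646,.17616,.068];print(k.sum(),p,"moved",np.linalg.norm(q))
E
```

```text
time_s: 20.53
tcp_pos: [0.4243, 0.0744, 0.2028]
eef_rot: [-179.8, -0.2, 4.1]
contact_force: [0.3, -0.3, -0.6]
gripper_width: 0.0297
gripper_force: 0.0
0 [nan nan nan] moved nan<stdin>:10: RuntimeWarning: Mean of empty slice.
  ret = ret.dtype.type(ret / rcount)
```

View pics/s5.png

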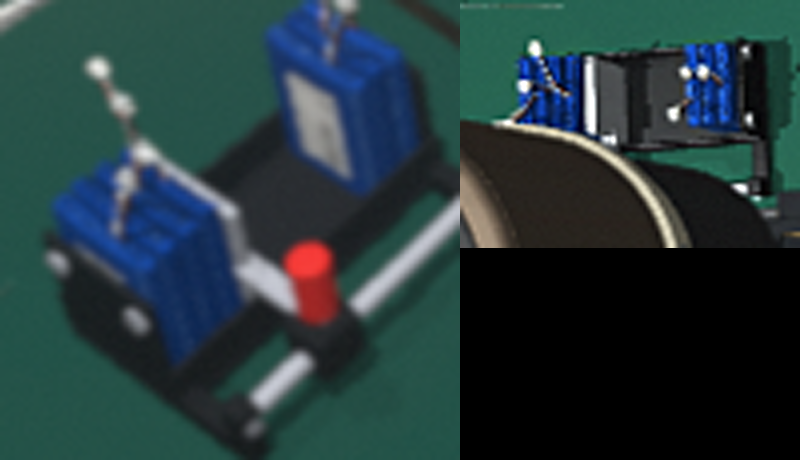

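The final view shows the divider plate against the pack: four packs in the left group, plate edge at about (190,190) in the scene crop and (590,95) in the top inset, everything upright. I'll do a numeric check of the plate position before handing in.

Run:
```python
from h import *
a=dict(np.load("pics/t4.npz"));b=dict(np.load("pics/t5.npz"))
for row in (199,202,205):
  for n,t in(("before",a),("after",b)):
    f=t["frame"][row].astype(int)
    d=f.min(1)
    print(row,n,[(int(u),int(f[u,0]),int(f[u,2])) for u in (range(120,136) if n=="after" else range(144,160))])
for u in (125.5,127,128,129,130,147,148,149,150,151): 
    p=pw(b,u,202.,.066)-RC;print(u,Ro.from_euler("z",-RY,degrees=True).apply(p).round(4))
v,u=np.mgrid[194:212,120:136];P=pw(b,u,v).reshape(-1,3);Q=Ro.from_euler("z",-RY,degrees=True).apply(P-RC)
m=b["frame"][194:212,120:136].reshape(-1,3).min(1)>130
q=Q[m&(Q[:,2]>.055)&(Q[:,2]<.074)];print("after plate y",len(q),np.percentile(q[:,1],[10,50,90]))
v,u=np.mgrid[192:214,144:156];P=pw(a,u,v).reshape(-1,3);Q=Ro.from_euler("z",-RY,degrees=True).apply(P-RC)
m=a["frame"][192:214,144:156].reshape(-1,3).min(1)>130
q=Q[m&(Q[:,2]>.055)&(Q[:,2]<.074)];print("before plate y",len(q),np.percentile(q[:,1],[10,50,90]))
```

```text
199 before [(144, 29, 32), (145, 31, 34), (146, 21, 23), (147, 38, 41), (148, 129, 137), (149, 182, 192), (150, 88, 85), (151, 144, 138), (152, 96, 120), (153, 0, 60), (154, 42, 64), (155, 117, 109), (156, 112, 92), (157, 21, 51), (158, 68, 43), (159, 104, 99)]
199 after [(120, 1, 49), (121, 8, 97), (122, 21, 162), (123, 11, 90), (124, 3, 106), (125, 0, 37), (126, 179, 192), (127, 255, 255), (128, 138, 148), (129, 60, 65), (130, 73, 78), (131, 75, 80), (132, 75, 79), (133, 77, 80), (134, 78, 82), (135, 73, 78)]
202 before [(144, 28, 29), (145, 26, 29), (146, 21, 23), (147, 32, 35), (148, 128, 135), (149, 192, 200), (150, 79, 77), (151, 72, 100), (152, 43, 146), (153, 8, 108), (154, 13, 97), (155, 11, 79), (156, 19, 117), (157, 9, 113), (158, 5, 81), (159, 12, 85)]
202 after [(120, 83, 21), (121, 17, 40), (122, 14, 111), (123, 14, 116), (124, 3, 98), (125, 0, 31), (126, 167, 175), (127, 255, 255), (128, 188, 199), (129, 53, 58), (130, 71, 77), (131, 73, 79), (132, 73, 77), (133, 76, 80), (134, 77, 81), (135, 75, 80)]
205 before [(144, 25, 27), (145, 25, 28), (146, 22, 23), (147, 15, 16), (148, 105, 114), (149, 190, 201), (150, 118, 116), (151, 107, 84), (152, 31, 36), (153, 20, 85), (154, 13, 125), (155, 19, 82), (156, 35, 129), (157, 10, 111), (158, 6, 73), (159, 16, 118)]
205 after [(120, 4, 92), (121, 5, 118), (122, 22, 199), (123, 21, 120), (124, 0, 102), (125, 0, 29), (126, 167, 177), (127, 255, 255), (128, 241, 252), (129, 51, 55), (130, 71, 73), (131, 76, 80), (132, 77, 80), (133, 76, 80), (134, 76, 82), (135, 73, 78)]
125.5 [0.0043 0.03   0.066 ]
127 [0.004  0.0262 0.066 ]
128 [0.0038 0.0237 0.066 ]
129 [0.0036 0.0211 0.066 ]
130 [0.0034 0.0186 0.066 ]
147 [-0.0003 -0.0244  0.066 ]
148 [-0.0005 -0.0269  0.066 ]
149 [-0.0007 -0.0294  0.066 ]
150 [-0.0009 -0.032   0.066 ]
151 [-0.0011 -0.0345  0.066 ]
after plate y 50 [0.02340586 0.02665011 0.03026647]
before plate y 26 [-0.03109228 -0.02921742 -0.02728775]
```

```bash
python3 -c "
from plant import r, cams
print(r.close_job())"
```

```text
the job is handed in; nothing more can be done
None
```

I handed the job in: the labelled pack stands upright, leads up, on the +y side (the wider gap), and the divider is closed on it at about 0.062 with roughly 13 N on the pack and then released; no verdict was returned.

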